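# Seat a die head on its sprung locating pin

### The arm

A 7-joint arm with a two-finger parallel gripper is mounted at the origin on a cart in front of the work surface, level with it; the furniture and walls round the work are solid. World frame = base frame: x ahead of the robot, y to its left, z up, the work surface at z = 0. Lengths are in m, angles in rad, forces in N, time in s.
With the tool pointing down it reaches from about 0.375 to 0.925 m from the base axis. Payload 3.1 kg.
Tool frame: the origin (TCP) lies on the centre line of the jaws, within the pads' length; the fingertips stand 22 mm ahead of it and the grasp point (between the pads) lies 3 mm ahead of it; x points along the fingers, y is the direction in which the jaws open and shut, and the axes are right-handed (so a half turn about x gives the same grasp; the last joint's range is limited). The gripper opens to 85 mm and grips with 20 to 120 N. Pads are 22 mm wide; open, the fingers measure 114 mm over their backs; the gripper's body (76 mm by 85 mm) begins 54 mm behind the grasp point. The pads swing forward as they close: fully open they stand 13 mm farther back than shut.
Start: joints at [1.238, 0.383, 0.044, 1.598, -0.018, 1.161, -0.05], TCP at [0.151, -0.632, 0.253] pointing down, gripper open.
Joint ranges: [-2.61, 2.61], [-0.41, 2.15], [-1.48, 1.57], [0, 2.5], [-1.57, 4.71], [0.05, 1.97], [-2.85, 2.85]. Speed limits (rad/s): [2.79, 2.79, 3.14, 3.14, 3.14, 3.14, 3.14].

### API

Orientations are given as a unit quaternion [w, x, y, z].
In Python, from workcell import manip gives the robot as it stands. The module is installed in compiled form; this text tells all that it offers.
- The arm moves only by the tool move_arm, never from a script. Its argument "plan" is a list of rows, each a list of 7 numbers: the shift along the world's x, y, z in mm, then the turn, a rotation vector about the world's x, y, z in rad, then the opening, from 0 (shut) to 1 (fully open). In form: [[x, y, z, ax, ay, az, grip], ...]. A call has 1 to 12 rows; each row is the pose to reach, as a shift and turn from the pose measured when the call began; what a row does not reach only later rows make up. A row lasts 1/10 s, in which the tool goes at most 50 mm and 8.59 degrees, less where a joint would pass 70% of its speed; a pose out of reach is approached as far as the arm can. A call with a gripper value outside its range is refused whole. The fingers move at their own pace and stop on an object; "grip_force" is the grip in N (left out, the last holds). Time passes only in rows, so rows that repeat a pose let the fingers close. It gives the time, the measured TCP pose, the force and the opening at its end, in the units of the state.
- manip.read_state(): the state, without advancing time (a new reading comes with each control period).
- manip.grab_frame(name): name is "scene" or "top" or "wrist"; returns the picture (480x640x3 uint8, blue, green, red); there is no depth.
- manip.camera_info(name): a dict with "vfov" (degrees; the focal length in pixels is half the picture's height over the tangent of half this angle, whatever the lens; pixels are square), "cx", "cy" (the principal point, pixels), "rvec" (rotation vector, rad) and "tvec" (3), from world to camera coordinates, as OpenCV has them; the wrist camera has in their place "T_tool_cam" (4x4, takes a point from camera to tool coordinates, whose origin is the TCP and whose axes are the tool frame's). Camera axes: x right, y down, z forward; pixel columns grow to the right and rows downward; lengths in m; the calibration is good to about 2 mm. A picture is of the moment at which its call begins: read the wrist's pose just before it. camera_info takes no time and is no camera call.
- manip.finish_job(): hands the job in, once; it reports no verdict.
The state is a dict: "t": time; "joints": joint angles; "joint_vel": joint speeds; "effort": joint torques, N m; "ee_pos": TCP position; "ee_rot": TCP orientation; "contact_force": force on the tool from outside, world axes, zero at the start; "wrist_torque": the same for the moment, N m; "finger_gap": finger opening in m.
Only numpy, scipy, OpenCV 4.12 (cv2) and the standard library are available. Lean on these libraries where they do the work, as an engineer would, in place of code of your own. Each camera call takes 0.05 s, during which the arm holds its last target.

### The job

Swing the cam lever of the die jig fully to its free end so that the sliding jaw backs away from the seat, then take the loose stepped die head, slip it upright over the locating pin until it drops on, and press it down against the spring until it sits flush on the plate. Finish while still gripping the die head and holding it pressed down flush: do not let go. Leave the lever in the free position, and leave the plain die body and the slim die plunger standing where they are.

Things in the scene. Friction and masses are not known exactly. Their poses are not given: they have to be found in the camera images.
- die_jig: Fixed aluminium jig plate on the worktop, 16 mm thick. Origin: on the axis of the locating pin, at the plate's underside (worktop level); z up. In its own frame the plate spans x -50..50, y -140..38 mm; its top, the flush seat, is at z = 16 mm. Rails of the sliding jaw: x -34..34, y -95..-39 mm, up to z = 46 mm.
- pin_tip (a point): Top of the jig's upright steel locating pin, on its axis, at z = 36 mm (20 mm above the plate). The pin is 16 mm in diameter; its top 6 mm is a cone, 9 mm across at the tip.
- ejector (a joint): Sinking of the dark sprung ejector ring round the pin (outside diameter 40 mm), in m: 0 = standing 6 mm proud of the plate (top at z = 22 mm), 0.006 = flush. Its spring (8.5 N at 0, 14.5 N flush) carries the die head's weight; pushing the head flush takes a further 8 to 11 N, and it springs back if let go.
- jaw (a joint): Travel of the dark sliding jaw, in m, driven by the cam lever's eccentric: 0 = locked, its nose 20 mm from the pin axis on the jig's -y side, in the way of the die head; 0.016 = drawn back, nose 36 mm from the axis. Jaw underside at z = 24 mm, top at 44 mm.
- cam_lever (a joint): Angle of the cam lever (rad): near 0 locked, lever pointing towards the jig's -y and 40 degrees to its -x (robot) side; 1.75 at its stop fully free, pointing 60 degrees to the +x side of -y. It turns about the vertical through point lever_pivot, anticlockwise seen from above, needs about 1.5 N at the knob and stays where it is left.
- lever_knob (a point): Middle of the upright black round knob at the end of the cam lever, at z = 68 mm. The knob is 17 mm in diameter and reaches from z = 47 to 89 mm; its axis is 75 mm from lever_pivot. The flat lever bar (12 mm wide, top at z = 55 mm) runs from under it to the pivot.
- lever_pivot (a point): Point on the lever's vertical turning axis, at jig frame x 0, y -108 mm, z = 68 mm (in the air above the hub, whose top is at 62 mm).
- die_head: The loose steel die head, a stepped round part of about 0.5 kg: flange 56 mm diameter, 26 mm high, with a neck 36 mm diameter and 34 mm high on top (60 mm in all). Origin: centre of its underside; z up. A blind bore, 18 mm diameter and 22 mm deep, opens in its underside on the axis. It stands upright on the worktop; seated flush, its origin is at the height of the plate's top.
- die_body: Bystander: plain grey steel cylinder with a black band, no neck, 54 mm diameter, 41 mm high; origin at the centre of its underside. Leave it alone.
- die_plunger: Bystander: slim pale steel die plunger standing on its head, 27 mm across the head, 52 mm high; origin at the centre of its underside. Leave it alone.

How it is judged:
By the outcome, as a careful person would: the job done as asked, in the order asked, and still so for the second after the job is handed in, while the arm keeps its last pose, push and grip.
It also fails if it takes over 67 s, if anything falls off the work surface, if the arm or the gripper's body presses on something with over 40 N, if the wrist force passes 120 N, or if a joint passes its speed limit or range.

## Working session

There is one attempt and no reset: what is moved stays moved. The work goes in short steps, Python scripts to look and compute and a tool call to move; the robot and the scene stay as the last step left them, time stands still between calls to the robot, and variables do not carry over. Pictures are saved under pics/ and viewed, and the job is handed in when it is done.

Besides the shell and the picture viewer there is one more tool, called after "Request:" by a JSON object that holds its "fn" and its "kwargs". move_arm: Moves the arm, as the interface text tells. Its arguments: {"type":"object","properties":{"plan":{"type":"array"},"grip_force":{"type":"number"}},"required":["plan"]}

```bash
mkdir -p pics; python3 - <<'E'
from workcell import manip
import cv2
s=manip.read_state()
print({k:s[k] for k in ('t','ee_pos','ee_rot','contact_force','finger_gap')})
for n in ('scene','top','wrist'):
    print(n,manip.camera_info(n)); cv2.imwrite(f'pics/{n}0.png',manip.grab_frame(n))
E
```

```text
{'t': 0.0, 'ee_pos': array([ 0.1510278 , -0.63130149,  0.2518858 ]), 'ee_rot': array([-0.08194301, -0.70208043, -0.0837706 ,  0.70238942]), 'contact_force': array([ 0.70453597, -0.20296922,  0.64490162]), 'finger_gap': 0.08521182610072534}
scene {'vfov': 51.14252576810727, 'cx': 317.9981711206133, 'cy': 245.19650187370257, 'rvec': array([ 0.78542415, -2.47287248,  1.20298169]), 'tvec': array([0.44096025, 0.17051945, 0.82636026])}
top {'vfov': 56.51191575886662, 'cx': 320.4542522280281, 'cy': 239.753865707215, 'rvec': array([ 2.12702637, -2.15622948,  0.12717914]), 'tvec': array([0.10685747, 0.50217778, 0.89928978])}
wrist {'vfov': 64.03687630499219, 'cx': 317.5387631467395, 'cy': 241.40233679893691, 'T_tool_cam': array([[ 5.30872043e-04, -2.92587060e-01,  9.56238741e-01,
        -1.20793764e-01],
       [ 9.99999847e-01,  8.18402011e-06, -5.52662636e-04,
        -5.33794741e-04],
       [ 1.53876059e-04,  9.56238889e-01,  2.92587020e-01,
        -7.34366609e-02],
       [ 0.00000000e+00,  0.00000000e+00,  0.00000000e+00,
         1.00000000e+00]])}
```

View pics/scene0.png

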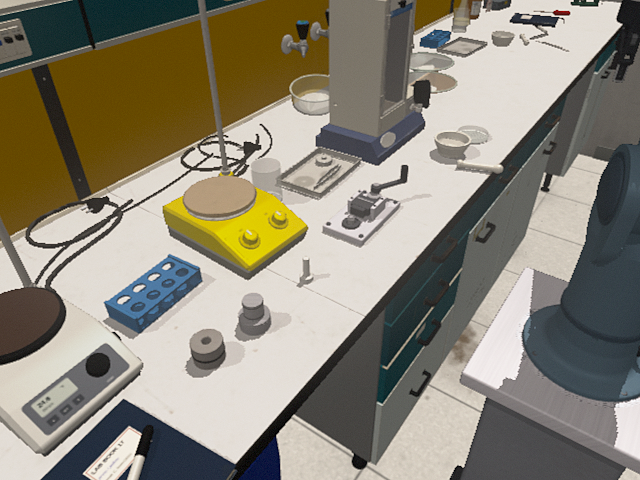

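View pics/top0.png

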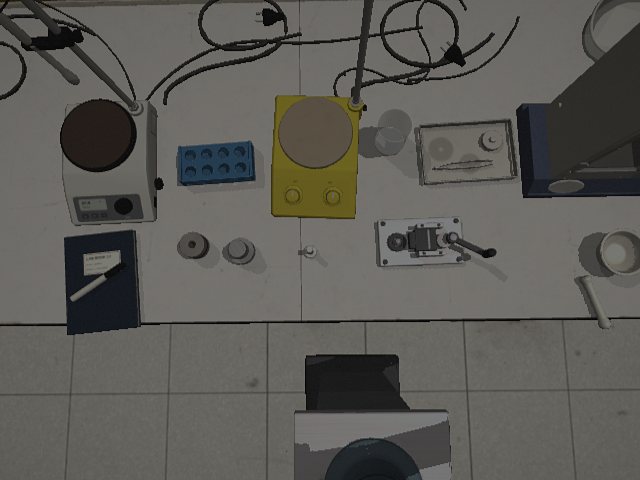

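View pics/wrist0.png

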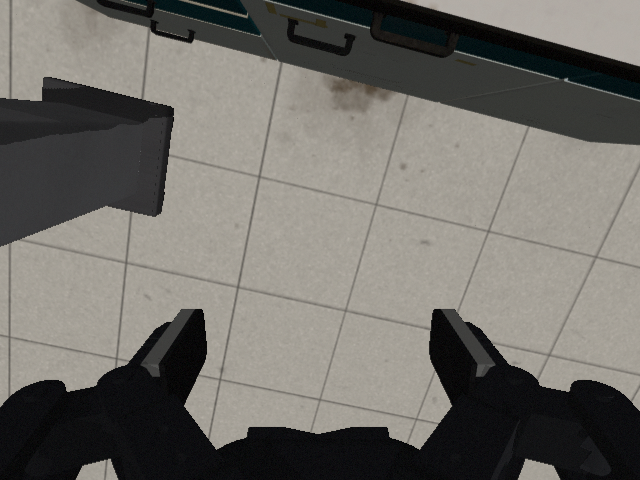

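The top view has the head at about (238,250), the body at (193,245), the plunger at (309,252), the pin at about (397,242) and the knob at about (490,253). Next I'll convert these to world positions and look at enlarged crops.

```bash
cat > h.py <<'E'
import numpy as np, cv2
from scipy.spatial.transform import Rotation as R
from workcell import manip
def cam(name,state=None):
    c=manip.camera_info(name); f=240/np.tan(np.radians(c['vfov'])/2)
    K=np.array([[f,0,c['cx']],[0,f,c['cy']],[0,0,1]])
    if name=='wrist':
        q=state['ee_rot']; T=np.eye(4); T[:3,:3]=R.from_quat([q[1],q[2],q[3],q[0]]).as_matrix(); T[:3,3]=state['ee_pos']
        M=np.linalg.inv(T@c['T_tool_cam'])
    else:
        M=np.eye(4); M[:3,:3]=R.from_rotvec(c['rvec']).as_matrix(); M[:3,3]=c['tvec']
    return K,M
def back(KM,uv,z):
    K,M=KM; d=M[:3,:3].T@np.linalg.inv(K)@np.array([uv[0],uv[1],1.]); o=-M[:3,:3].T@M[:3,3]
    return o+d*(z-o[2])/d[2]
def proj(KM,p):
    K,M=KM; q=K@(M[:3,:3]@np.asarray(p,float)+M[:3,3]); return q[:2]/q[2]
E
python3 - <<'E'
from h import *
t=cam('top'); s=cam('scene')
for n,uv,z in [('headtop',(238,249),.06),('body',(192,244),.041),('plunger',(310,251),.052),('pin',(397,241),.036),('pivot',(450,238),.062),('knob',(490,254),.089),('c1',(377,220),.016),('c2',(459,217),.016),('c3',(463,262),.016),('c4',(380,266),.016)]:
    print(n,back(t,uv,z).round(3))
i=cv2.imread('pics/top0.png'); cv2.imwrite('pics/topA.png',cv2.resize(i[200:280,360:510],None,fx=5,fy=5,interpolation=cv2.INTER_CUBIC))
cv2.imwrite('pics/topB.png',cv2.resize(i[220:280,170:330],None,fx=5,fy=5,interpolation=cv2.INTER_CUBIC))
E
```

```text
headtop [0.484 0.268 0.06 ]
body [0.498 0.369 0.041]
plunger [0.478 0.121 0.052]
pin [ 0.499 -0.06   0.036]
pivot [ 0.5   -0.163  0.062]
knob [ 0.463 -0.231  0.089]
c1 [ 0.547 -0.021  0.016]
c2 [ 0.551 -0.197  0.016]
c3 [ 0.454 -0.2    0.016]
c4 [ 0.448 -0.025  0.016]
```

View pics/topA.png

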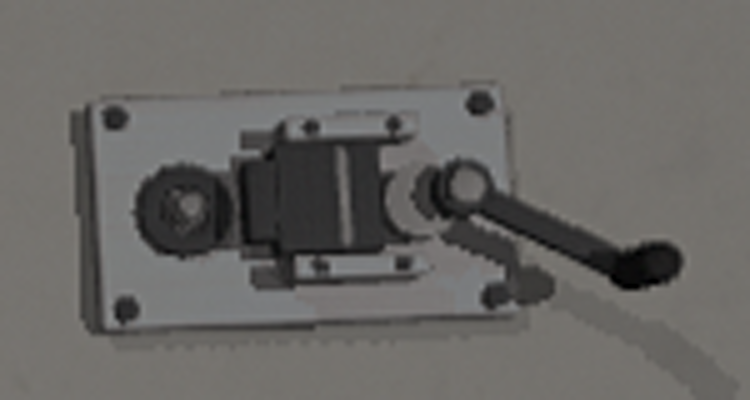

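View pics/topB.png

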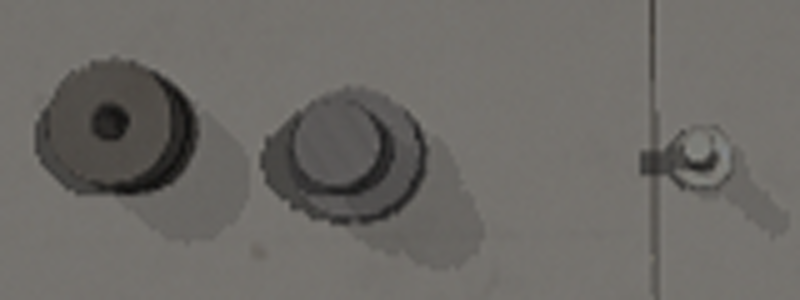

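```bash
python3 - <<'E'
from h import *
from scipy.optimize import least_squares
t=cam('top')
pts=np.array([[50,38,16],[50,-140,16],[-50,-140,16],[-50,38,16]])/1e3
px=np.array([(93,103),(497,88),(515,315),(108,327)])/5+[360,200]
def W(v,p):
    c,s=np.cos(v[2]),np.sin(v[2]); return np.array([v[0]+c*p[0]-s*p[1],v[1]+s*p[0]+c*p[1],p[2]])
r=least_squares(lambda v:np.concatenate([proj(t,W(v,p))-u for p,u in zip(pts,px)]),[.5,-.06,0])
v=r.x; print(v,r.fun.round(2))
a=np.radians(40)
for n,p in [('pin',(0,0,.036)),('pivot',(0,-.108,.062)),('knob',(-.075*np.sin(a),-.108-.075*np.cos(a),.089))]:
    w=W(v,p); print(n,w.round(4),((proj(t,w)-[360,200])*5).round(1), proj(cam('scene'),w).round(1))
s=manip.read_state(); q=s['ee_rot']; m=R.from_quat([q[1],q[2],q[3],q[0]]).as_matrix(); print(m.round(3))
print('press',back(t,(520,195),0.03))
for u in [(337,144)]: print('head',back(t,np.array(u)/5+[170,220],.06))
i=cv2.imread('pics/scene0.png'); cv2.imwrite('pics/sA.png',cv2.resize(i[150:250,310:430],None,fx=6,fy=6,interpolation=cv2.INTER_CUBIC))
E
```

```text
[ 0.49832427 -0.0616      0.02187364] [-1.13 -0.72  1.36 -0.81  1.43  0.4  -1.68  1.01]
pin [ 0.4983 -0.0616  0.036 ] [190.  205.4] [351.3 215.9]
pivot [ 0.5007 -0.1696  0.062 ] [467.1 187. ] [376.6 183.7]
knob [ 0.4537 -0.2281  0.089 ] [643.6 294.3] [408.6 168.3]
[[-0.001  0.233 -0.973]
 [ 0.002 -0.973 -0.233]
 [-1.    -0.002  0.   ]]
press [ 0.59363201 -0.32345324  0.03      ]
head [0.48411801 0.26922086 0.06      ]
```

View pics/sA.png

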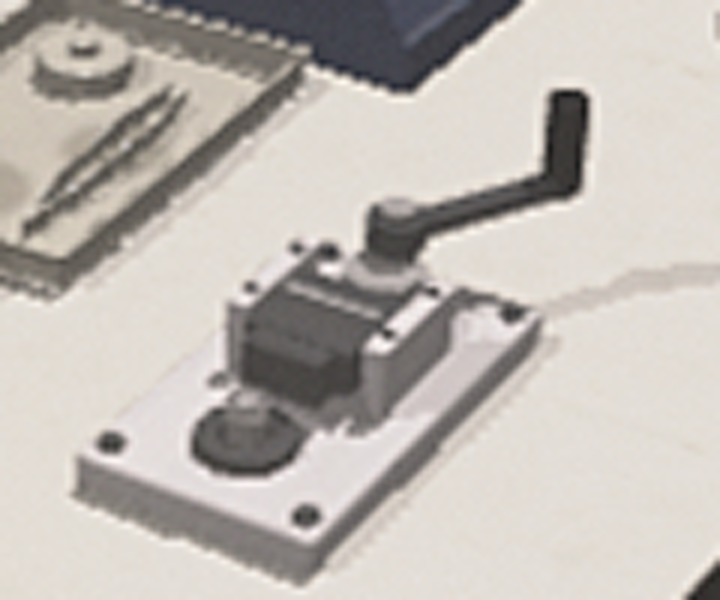

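Request:
{"fn": "move_arm", "kwargs": {"plan": [[45,56,0,0,0,0.1,1],[90,112,0,0,0,0.2,1],[135,168,-5,0,0,0.3,1],[180,224,-10,0,0,0.4,1],[225,280,-15,0,0,0.5,1],[260,325,-20,0,0,0.6,1],[290,360,-25,0,0,0.7,1],[305,380,-30,0,0,0.8,1],[315,392,-30,0,0,0.86,1],[317,394,-30,0,0,0.86,1],[317,394,-30,0,0,0.86,1]]}}

```text
t: 1.25
ee_pos: [0.4722, -0.2294, 0.222]
ee_rot: [0.37, 0.603, 0.373, -0.6]
contact_force: [-0.2, 0.6, 0.5]
finger_gap: 0.0853
```

```bash
python3 - <<'E'
from h import *
s=manip.read_state(); print(s['t'],s['ee_pos'],s['ee_rot'],s['joints'].round(2))
np.save('s1.npy',np.r_[s['ee_pos'],s['ee_rot']])
cv2.imwrite('pics/w1.png',manip.grab_frame('wrist'))
E
```

```text
1.25 [ 0.47223255 -0.22942042  0.22196308] [ 0.37034622  0.60251093  0.37316625 -0.60047582] [ 0.73  0.21 -0.39  1.91  0.08  1.04 -0.16]
```

View pics/w1.png

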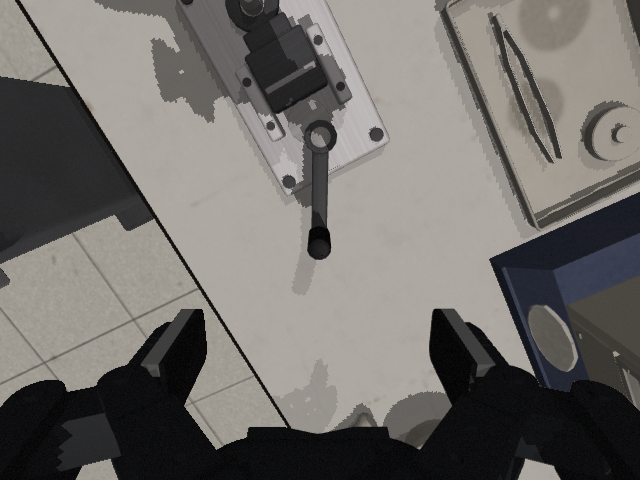

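```bash
python3 - <<'E'
from h import *
a=np.load('s1.npy'); w=cam('wrist',dict(ee_pos=a[:3],ee_rot=a[3:]))
for n,uv,z in [('knob',(319,247),.089),('hub',(320,135),.062),('pin',(254,3),.036),('c-',(290,195),.016),('c+',(389,140),.016)]: print(n,back(w,uv,z).round(4))
k=back(w,(319,247),.089);h=back(w,(320,135),.062);print(np.linalg.norm((k-h)[:2]),np.degrees(np.arctan2(*(k-h)[1::-1])))
print(proj(w,[.4983,-.0616,.036]),proj(w,[.5007,-.1696,.062]))
q=a[3:];print(R.from_quat([q[1],q[2],q[3],q[0]]).as_matrix().round(3))
E
```

```text
knob [ 0.4687 -0.2352  0.089 ]
hub [ 0.5026 -0.1689  0.062 ]
pin [ 0.5008 -0.0685  0.036 ]
c- [ 0.4571 -0.2029  0.016 ]
c+ [ 0.5514 -0.1989  0.016 ]
0.07437812735072022 -117.08576741024278
[246.10126729  -5.1983802 ] [318.05174484 137.09012499]
[[ 0.     0.894 -0.447]
 [ 0.005 -0.447 -0.894]
 [-1.    -0.002 -0.005]]
```

Request:
{"fn": "move_arm", "kwargs": {"plan": [[-4,-6,-35,0,0,0,1],[-4,-6,-70,0,0,0,1],[-4,-6,-105,0,0,0,1],[-4,-6,-130,0,0,0,1],[-4,-6,-144,0,0,0,0.6],[-4,-6,-144,0,0,0,0.3],[-4,-6,-144,0,0,0,0.1],[-4,-6,-144,0,0,0,0.1],[-4,-6,-144,0,0,0,0.1],[-4,-6,-144,0,0,0,0.1]], "grip_force": 20}}

```text
t: 2.3
ee_pos: [0.4684, -0.2383, 0.0796]
ee_rot: [0.371, 0.603, 0.371, -0.601]
contact_force: [-0.9, -0.8, 4.4]
finger_gap: 0.0163
```

```bash
python3 - <<'E'
from h import *
s=manip.read_state(); print(s['t'],s['ee_pos'],s['finger_gap'],s['contact_force'])
np.save('s2.npy',np.r_[s['ee_pos'],s['ee_rot']])
cv2.imwrite('pics/w2.png',manip.grab_frame('wrist'))
c=np.array([.502,-.169]);k=np.array([.468,-.2355])
for d in range(0,100,8):
    print(d,((R.from_euler('z',d,degrees=True).as_matrix()[:2,:2]@(k-c)+c-k)*1e3).round(0))
E
```

```text
2.3 [ 0.46843509 -0.23834236  0.07957576] 0.01632219969881126 [-0.90799724 -0.84155726  4.42002798]
0 [0. 0.]
8 [10. -4.]
16 [20. -7.]
24 [30. -8.]
32 [40. -8.]
40 [51. -6.]
48 [61. -3.]
56 [70.  1.]
64 [79.  7.]
72 [87. 14.]
80 [94. 21.]
88 [99. 30.]
96 [104.  40.]
```

View pics/w2.png

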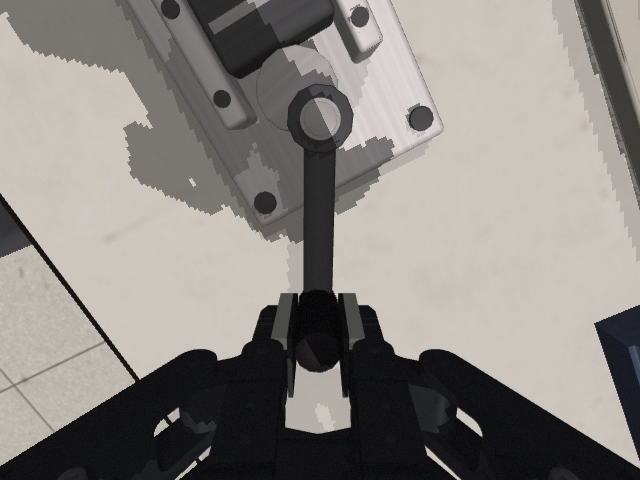

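The knob (318,340) sits between the pads with a 16 mm gap, so I'll swing the lever with the hand turning along.

Request:
{"fn": "move_arm", "kwargs": {"plan": [[6,-3,0,0,0,0.09,0.1],[12,-5,0,0,0,0.17,0.1],[18,-6,0,0,0,0.25,0.1],[24,-7,0,0,0,0.34,0.1],[30,-8,0,0,0,0.42,0.1],[37,-8,0,0,0,0.51,0.1],[43,-8,0,0,0,0.59,0.1],[49,-7,0,0,0,0.68,0.1],[56,-5,0,0,0,0.77,0.1],[63,-3,0,0,0,0.87,0.1],[70,1,0,0,0,0.98,0.1],[70,1,0,0,0,0.98,0.1]]}}

```text
t: 3.55
ee_pos: [0.5402, -0.2375, 0.0797]
ee_rot: [0.611, 0.357, 0.61, -0.355]
contact_force: [3.6, -1.8, -2.1]
finger_gap: 0.0163
```

```bash
python3 - <<'E'
from h import *
s=manip.read_state(); print(s['t'],s['ee_pos'],s['finger_gap'],s['contact_force'])
q=s['ee_rot'];m=R.from_quat([q[1],q[2],q[3],q[0]]).as_matrix();yaw=np.degrees(np.arctan2(m[1,1],m[0,1]));print(yaw,s['joints'].round(2))
c=np.array([.502,-.169]);d=s['ee_pos'][:2]-c;print(np.linalg.norm(d),np.degrees(np.arctan2(d[1],d[0])))
cv2.imwrite('pics/w3.png',manip.grab_frame('wrist'))
E
```

```text
3.55 [ 0.54017819 -0.23749232  0.07973883] 0.01627830718470144 [ 3.61682665 -1.7639481  -2.08583279]
29.495509058683073 [ 0.78  0.54 -0.54  1.85  0.36  0.85  0.58]
0.07841410517884181 -60.864337020960875
```

View pics/w3.png

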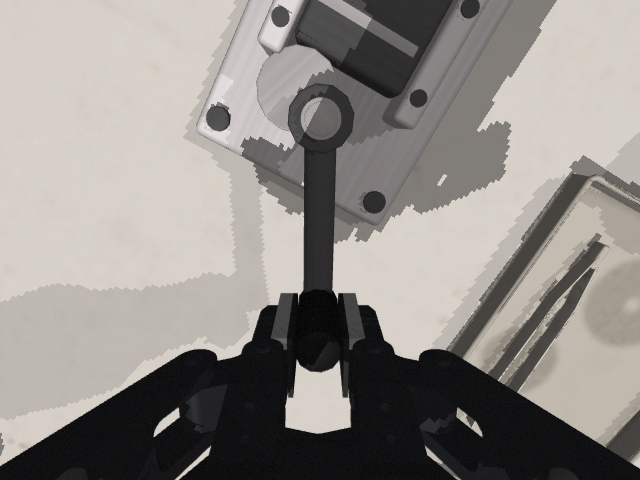

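Request:
{"fn": "move_arm", "kwargs": {"plan": [[5,3,0,0,0,0.08,0.1],[10,7,0,0,0,0.155,0.1],[14,10,0,0,0,0.22,0.1],[18,14,0,0,0,0.29,0.1],[22,18,0,0,0,0.36,0.1],[25,22,0,0,0,0.43,0.1],[28,26,0,0,0,0.49,0.1],[30,29,0,0,0,0.54,0.1],[31,31,0,0,0,0.57,0.1],[32,34,0,0,0,0.6,0.1],[32,34,0,0,0,0.6,0.1]]}}

```text
t: 4.7
ee_pos: [0.5709, -0.2063, 0.0797]
ee_rot: [0.688, 0.161, 0.689, -0.161]
contact_force: [0.7, -4.0, -0.8]
finger_gap: 0.0162
```

```bash
cat > st.py <<'E'
from h import *
import sys
s=manip.read_state(); print(s['t'],s['ee_pos'],s['finger_gap'],s['contact_force'])
q=s['ee_rot'];m=R.from_quat([q[1],q[2],q[3],q[0]]).as_matrix();yaw=np.degrees(np.arctan2(m[1,1],m[0,1]));print(yaw,s['joints'].round(2))
c=np.array([.502,-.169]);d=s['ee_pos'][:2]-c;print(np.linalg.norm(d),np.degrees(np.arctan2(d[1],d[0])))
for n in sys.argv[2:]:cv2.imwrite(f'pics/{n}{sys.argv[1]}.png',manip.grab_frame(n))
np.save(f'st{sys.argv[1]}.npy',np.r_[s['ee_pos'],q])
E
python3 st.py 4 wrist
```

```text
4.7 [ 0.57093898 -0.20631793  0.07973665] 0.01619221573840618 [ 0.68293922 -3.95443526 -0.76883479]
63.608628105541904 [ 0.8   0.61 -0.66  1.8   0.46  0.9   1.04]
0.07839140013422659 -28.42749429553108
```

View pics/wrist4.png

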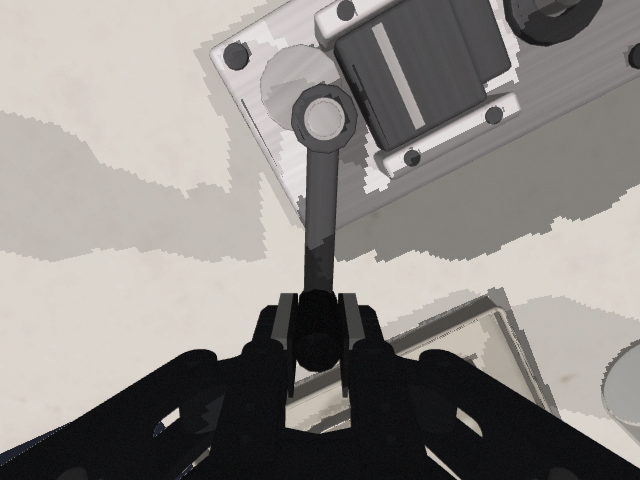

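Request:
{"fn": "move_arm", "kwargs": {"plan": [[1,3,0,0,0,0,0.1],[3,6,0,0,0,0,0.1],[4,8,0,0,0,0,0.1],[4,8,0,0,0,0,0.1],[4,8,0,0,0,0,0.1]]}}

```text
t: 5.25
ee_pos: [0.5711, -0.2061, 0.0796]
ee_rot: [0.686, 0.16, 0.69, -0.167]
contact_force: [-6.4, -11.9, 4.7]
finger_gap: 0.0159
```

```bash
python3 st.py 5
```

```text
5.25 [ 0.57109623 -0.20605432  0.07961987] 0.015923499749673015 [ -6.36140063 -11.92347283   4.7304602 ]
63.232756116426806 [ 0.79  0.61 -0.65  1.79  0.47  0.91  1.03]
0.07840479119859493 -28.2033802168413
```

The lever is at its stop: the force rose to 13.5 N with no motion, and the angle is about 60° from -y. I'll relax, release and lift.

Request:
{"fn": "move_arm", "kwargs": {"plan": [[-1,-2,0,0,0,0,0.1],[-1,-2,0,0,0,0,0.1],[-1,-2,0,0,0,0,0.5],[-1,-2,0,0,0,0,1],[-1,-2,0,0,0,0,1],[-1,-2,0,0,0,0,1],[-1,-2,0,0,0,0,1],[-1,-2,30,0,0,0,1],[-1,-2,70,0,0,0,1],[-1,-2,110,0,0,0,1],[-5,10,140,0,0,-0.1,1]]}}

```text
t: 6.35
ee_pos: [0.567, -0.1982, 0.2222]
ee_rot: [0.677, 0.196, 0.679, -0.204]
contact_force: [0.5, -0.7, -0.3]
finger_gap: 0.0854
```

Request:
{"fn": "move_arm", "kwargs": {"plan": [[-10,25,0,0,0,-0.13,1],[-20,50,0,0,0,-0.26,1],[-32,75,0,0,0,-0.39,1],[-44,100,0,0,0,-0.52,1],[-55,120,0,0,0,-0.65,1],[-64,130,0,0,0,-0.78,1],[-67,135,0,0,0,-0.9,1],[-67,135,0,0,0,-0.98,1],[-67,135,0,0,0,-1.01,1],[-67,135,0,0,0,-1.01,1],[-67,135,0,0,0,-1.01,1]]}}

```text
t: 7.45
ee_pos: [0.5001, -0.0634, 0.2222]
ee_rot: [-0.494, -0.5, -0.5, 0.506]
contact_force: [0.2, 0.2, 1.2]
finger_gap: 0.0855
```

```bash
python3 st.py 6 wrist top
```

```text
7.45 [ 0.5000701  -0.06338826  0.22219504] 0.08545653571015199 [0.17466972 0.18426305 1.24998846]
-0.6376849864841695 [ 0.65  0.21 -0.67  1.94  0.15  1.05 -0.09]
0.10562937474477024 91.04688268711743
```

View pics/wrist6.png

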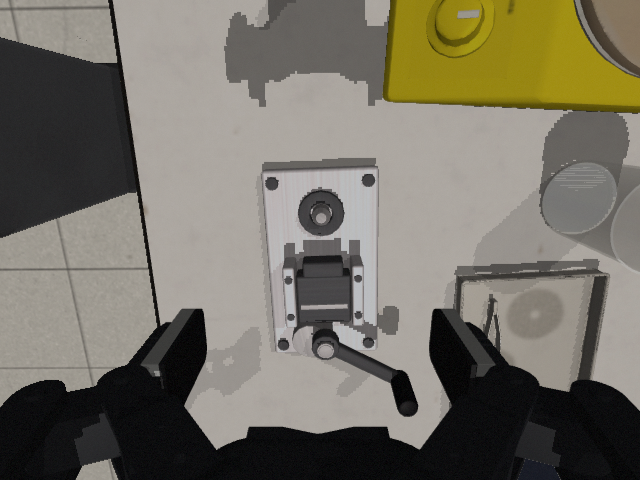

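View pics/top6.png

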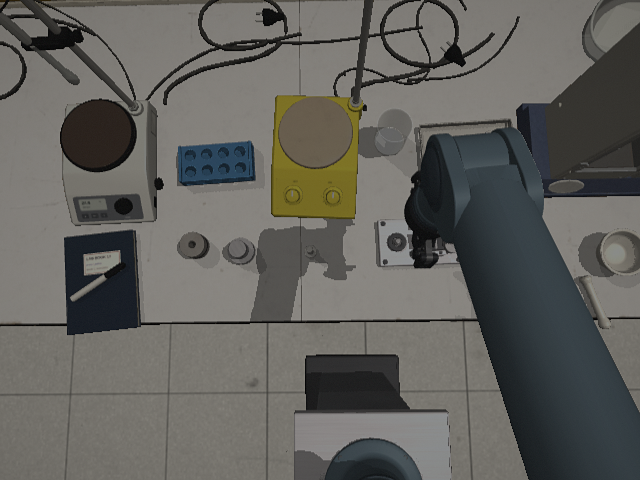

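```bash
python3 - <<'E'
from h import *
i=cv2.imread('pics/wrist6.png'); cv2.imwrite('pics/w6c.png',cv2.resize(i[150:250,260:390],None,fx=6,fy=6,interpolation=cv2.INTER_CUBIC))
a=np.load('st6.npy');w=cam('wrist',dict(ee_pos=a[:3],ee_rot=a[3:]))
for uv,z in [((320.5,213),.022),((321,213),.036),((325.5,346),.062),((406,409),.089),((355,182),.016)]: print(back(w,uv,z).round(4))
E
```

```text
[ 0.4991 -0.0612  0.022 ]
[ 0.4996 -0.058   0.036 ]
[ 0.5024 -0.1657  0.062 ]
[ 0.5661 -0.2062  0.089 ]
[ 0.5286 -0.0359  0.016 ]
```

View pics/w6c.png

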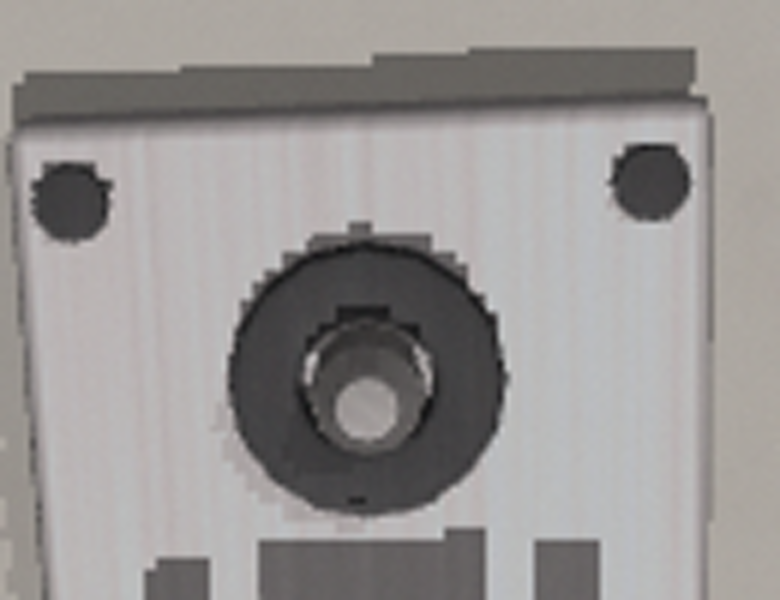

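```bash
python3 - <<'E'
from h import *
a=np.load('st6.npy');w=cam('wrist',dict(ee_pos=a[:3],ee_rot=a[3:]))
for uv,z in [((321,213.4),.022),((321.1,218),.036)]: print(back(w,uv,z).round(4))
E
```

```text
[ 0.4995 -0.0615  0.022 ]
[ 0.4996 -0.0622  0.036 ]
```

Next I'll go over the die head.

Request:
{"fn": "move_arm", "kwargs": {"plan": [[-2,35,0,0,0,0,1],[-4,75,0,0,0,0,1],[-6,115,0,0,0,0,1],[-8,155,0,0,0,0,1],[-10,195,0,0,0,0,1],[-12,235,0,0,0,0,1],[-14,275,0,0,0,0,1],[-15,310,0,0,0,0,1],[-16,328,0,0,0,0.01,1],[-16,332,0,0,0,0.01,1],[-16,332,0,0,0,0.01,1]]}}

```text
t: 8.65
ee_pos: [0.484, 0.2687, 0.222]
ee_rot: [-0.497, -0.497, -0.503, 0.503]
contact_force: [0.7, -0.3, -1.0]
finger_gap: 0.0855
```

```bash
python3 st.py 7 wrist
```

```text
8.65 [0.48401082 0.26869993 0.2220045 ] 0.08545527844613147 [ 0.66244414 -0.26527617 -0.96532155]
-0.03300671273889019 [ 0.12  0.35 -0.83  1.82  0.28  1.1  -0.81]
0.4380694413867696 92.3534939171725
```

View pics/wrist7.png

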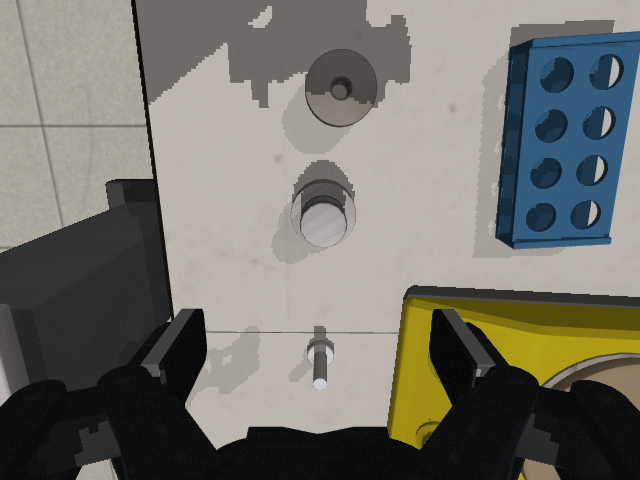

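```bash
python3 - <<'E'
from h import *
i=cv2.imread('pics/wrist7.png'); cv2.imwrite('pics/w7c.png',cv2.resize(i[160:260,270:380],None,fx=6,fy=6,interpolation=cv2.INTER_CUBIC))
a=np.load('st7.npy');w=cam('wrist',dict(ee_pos=a[:3],ee_rot=a[3:]))
for uv,z in [((323.7,224.5),.06),((323,212),.026)]: print(back(w,uv,z).round(4))
# check circles
p=np.array([.4855,.269,0])
for r,z in[(.018,.06),(.028,.026)]:
    q=np.array([proj(w,[p[0]+r*np.cos(t),p[1]+r*np.sin(t),z]) for t in np.linspace(0,6.28,60)]);print((q.min(0)),q.max(0))
E
```

```text
[0.4855 0.2706 0.06  ]
[0.485  0.2727 0.026 ]
[300.10165454 203.27056632] [347.3740213  249.02053241]
[290.50348309 183.19277352] [356.68869725 247.77087713]
```

View pics/w7c.png

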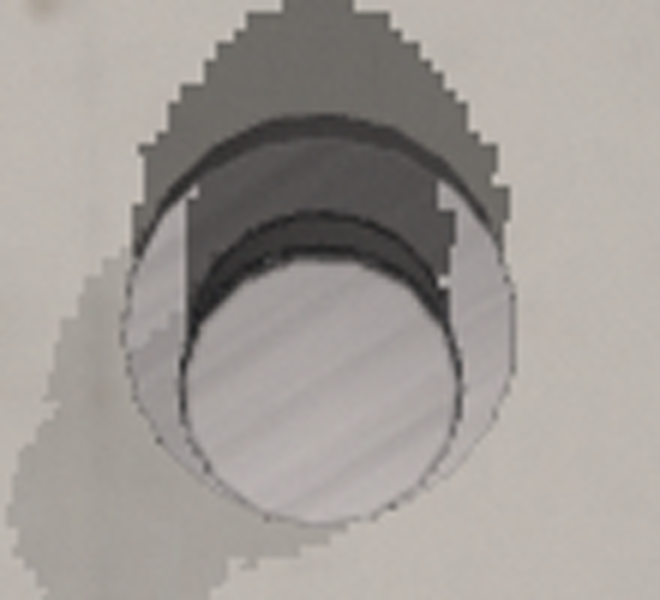

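Request:
{"fn": "move_arm", "kwargs": {"plan": [[1,1,-40,0,0,0,1],[1.5,1.3,-80,0,0,0,1],[1.5,1.3,-120,0,0,0,1],[1.5,1.3,-150,0,0,0,1],[1.5,1.3,-165,0,0,0,1],[1.5,1.3,-171,0,0,0,1],[1.5,1.3,-171,0,0,0,0.6],[1.5,1.3,-171,0,0,0,0.3],[1.5,1.3,-171,0,0,0,0.3],[1.5,1.3,-171,0,0,0,0.3],[1.5,1.3,-171,0,0,0,0.3]], "grip_force": 60}}

```text
t: 9.8
ee_pos: [0.4868, 0.2693, 0.0527]
ee_rot: [-0.497, -0.498, -0.502, 0.503]
contact_force: [-0.9, -1.1, 6.2]
finger_gap: 0.0349
```

```bash
python3 st.py 8 wrist
```

```text
9.8 [0.48683923 0.26933515 0.05266683] 0.03487706038346779 [-0.94470286 -1.12496197  6.21327887]
-0.1413244151226805 [-0.01  0.59 -0.69  1.92  0.5   0.82 -0.97]
0.4385972526456859 91.98090845101679
```

View pics/wrist8.png

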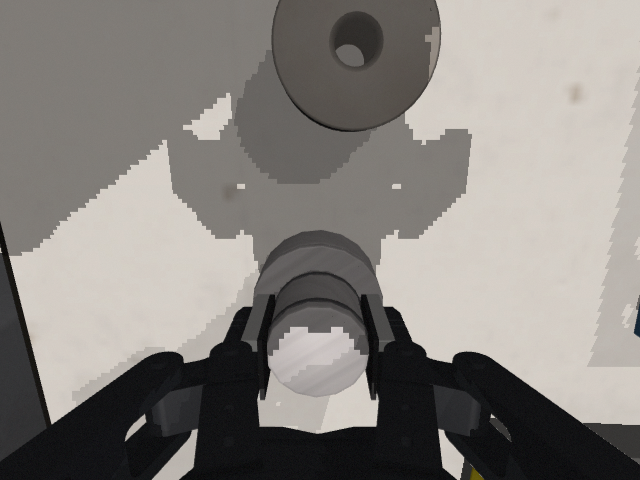

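Request:
{"fn": "move_arm", "kwargs": {"plan": [[0,0,0,0,0,0,0.3],[0,0,0,0,0,0,0.3],[0,0,20,0,0,0,0.3],[0,0,50,0,0,0,0.3],[0,0,80,0,0,0,0.3],[0,0,100,0,0,0,0.3],[0,0,105,0,0,0,0.3],[0,0,105,0,0,0,0.3]], "grip_force": 100}}

```text
t: 10.65
ee_pos: [0.4867, 0.269, 0.1573]
ee_rot: [-0.497, -0.498, -0.501, 0.503]
contact_force: [0.3, -0.1, -6.1]
finger_gap: 0.0336
```

```bash
python3 st.py 9 wrist scene; python3 - <<'E'
from h import *
i=cv2.imread('pics/scene9.png'); cv2.imwrite('pics/s9c.png',cv2.resize(i[220:400,150:350],None,fx=3,fy=3,interpolation=cv2.INTER_CUBIC))
a=np.load('st9.npy');w=cam('wrist',dict(ee_pos=a[:3],ee_rot=a[3:]))
print(back(w,(318.5,351),a[2]+.0073),a[:3])
E
```

```text
10.65 [0.48666158 0.26895892 0.15734944] 0.03355282882760997 [ 0.2532934  -0.1225918  -6.13001219]
-0.1494372139658 [ 0.08  0.44 -0.79  1.87  0.36  0.99 -0.87]
0.43822743479033777 92.00582268223792
[0.48571435 0.27037548 0.16464944] [0.48666158 0.26895892 0.15734944]
```

View pics/wrist9.png

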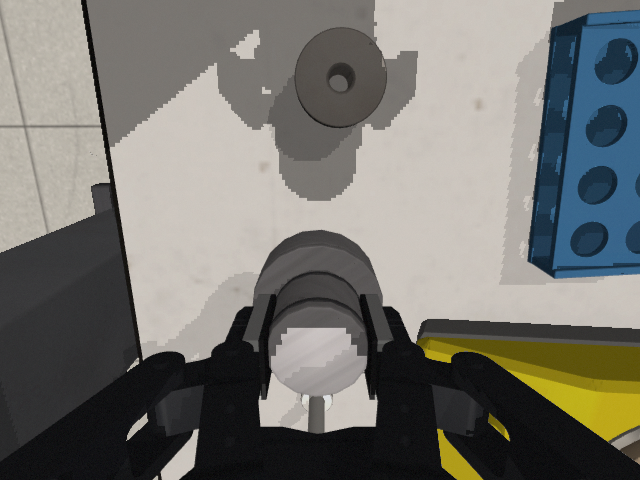

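View pics/s9c.png

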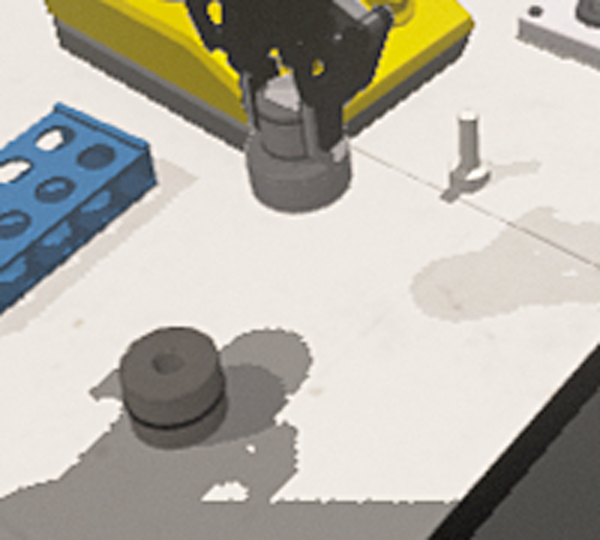

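Request:
{"fn": "move_arm", "kwargs": {"plan": [[1,-30,0,0,0,0,0.3],[3,-70,0,0,0,0,0.3],[4,-110,0,0,0,0,0.3],[6,-150,0,0,0,0,0.3],[8,-190,0,0,0,0,0.3],[9,-230,0,0,0,0,0.3],[11,-265,0,0,0,0,0.3],[12,-295,0,0,0,0,0.3],[13,-320,0,0,0,0,0.3],[13.5,-332,0,0,0,0,0.3],[13.5,-332,0,0,0,0,0.3],[13.5,-332,0,0,0,0,0.3]]}}

```text
t: 11.95
ee_pos: [0.4986, -0.0621, 0.155]
ee_rot: [-0.496, -0.497, -0.503, 0.504]
contact_force: [0.3, 1.3, -4.6]
finger_gap: 0.0338
```

Request:
{"fn": "move_arm", "kwargs": {"plan": [[0,0,-20,0,0,0,0.3],[0,0,-40,0,0,0,0.3],[0,0,-52,0,0,0,0.3],[0,0,-58,0,0,0,0.3],[0,0,-58,0,0,0,0.3],[0,0,-58,0,0,0,0.3]]}}

```text
t: 12.55
ee_pos: [0.4993, -0.0615, 0.0976]
ee_rot: [-0.497, -0.497, -0.503, 0.503]
contact_force: [0.7, 0.1, -4.8]
finger_gap: 0.0338
```

```bash
python3 st.py 10 wrist scene; python3 - <<'E'
from h import *
i=cv2.imread('pics/scene10.png'); cv2.imwrite('pics/s10c.png',cv2.resize(i[150:260,310:430],None,fx=5,fy=5,interpolation=cv2.INTER_CUBIC))
E
```

```text
12.55 [ 0.49932834 -0.06152927  0.09762135] 0.03376203201088046 [ 0.66920841  0.122858   -4.83937509]
-0.0331075382900236 [ 0.62  0.41 -0.66  2.03  0.34  0.83 -0.24]
0.10750393436052814 91.42404431627916
```

View pics/wrist10.png

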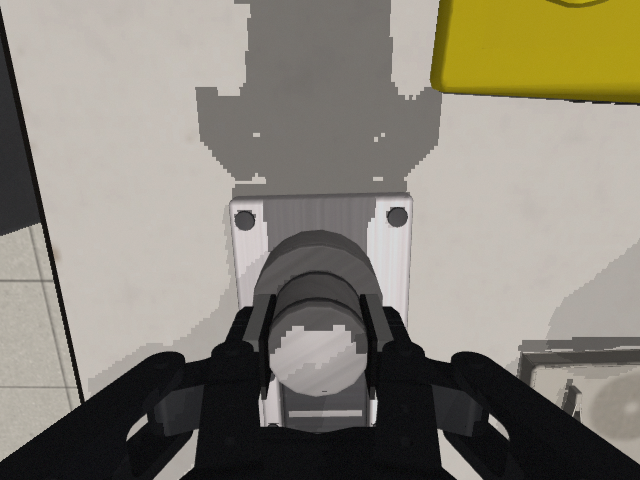

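View pics/s10c.png

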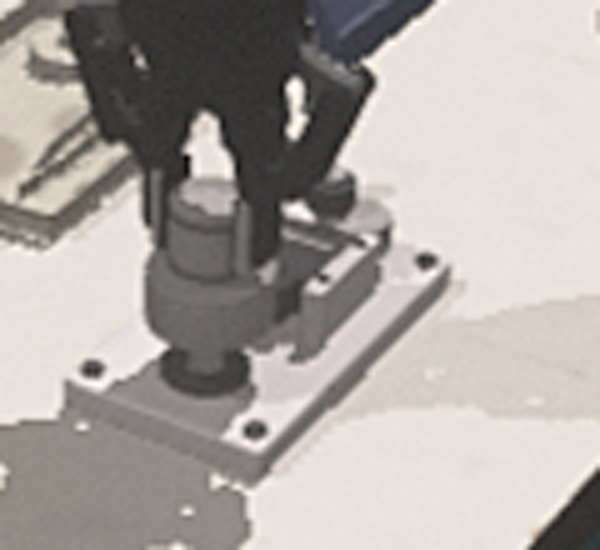

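```bash
python3 - <<'E'
from h import *
a=np.load('st6.npy');w=cam('wrist',dict(ee_pos=a[:3],ee_rot=a[3:]))
h=[back(w,np.array(u)/6+[260,150],.016) for u in[(72,202),(652,182)]]; m=sum(h)/2; print('m6',h,m)
a=np.load('st10.npy');w=cam('wrist',dict(ee_pos=a[:3],ee_rot=a[3:]))
h=[back(w,u,.016) for u in[(245,220),(398,216)]]; m2=sum(h)/2; print('m10',h,m2)
print('pin est here',m2-m+np.array([.4995,-.0618,.016]))
print('head here',back(w,(318.5,351),a[2]+.0073))
E
```

```text
m6 [array([ 0.45791016, -0.03657804,  0.016     ]), array([ 0.54015521, -0.03454375,  0.016     ])] [ 0.49903269 -0.0355609   0.016     ]
m10 [array([ 0.45758608, -0.03646218,  0.016     ]), array([ 0.54039722, -0.03405752,  0.016     ])] [ 0.49899165 -0.03525985  0.016     ]
pin est here [ 0.49945896 -0.06149895  0.016     ]
head here [ 0.49840219 -0.06011962  0.10492135]
```

Request:
{"fn": "move_arm", "kwargs": {"plan": [[1,-1.5,0,0,0,0,0.3],[1,-1.5,0,0,0,0,0.3],[1,-1.5,-5,0,0,0,0.3],[1,-1.5,-9,0,0,0,0.3],[1,-1.5,-12,0,0,0,0.3],[1,-1.5,-15,0,0,0,0.3],[1,-1.5,-15,0,0,0,0.3]]}}

```text
t: 13.35
ee_pos: [0.5004, -0.0633, 0.0824]
ee_rot: [-0.497, -0.497, -0.503, 0.503]
contact_force: [0.5, -0.4, -5.2]
finger_gap: 0.0334
```

```bash
python3 st.py 11 scene; python3 - <<'E'
from h import *
i=cv2.imread('pics/scene11.png'); cv2.imwrite('pics/s11c.png',cv2.resize(i[150:260,310:430],None,fx=5,fy=5,interpolation=cv2.INTER_CUBIC))
E
```

```text
13.35 [ 0.50035045 -0.06328286  0.08241925] 0.03339941600285044 [ 0.51951871 -0.37241879 -5.24644496]
-0.06501778319047304 [ 0.61  0.43 -0.65  2.04  0.36  0.8  -0.26]
0.10573000639902619 90.89394060148622
```

View pics/s11c.png

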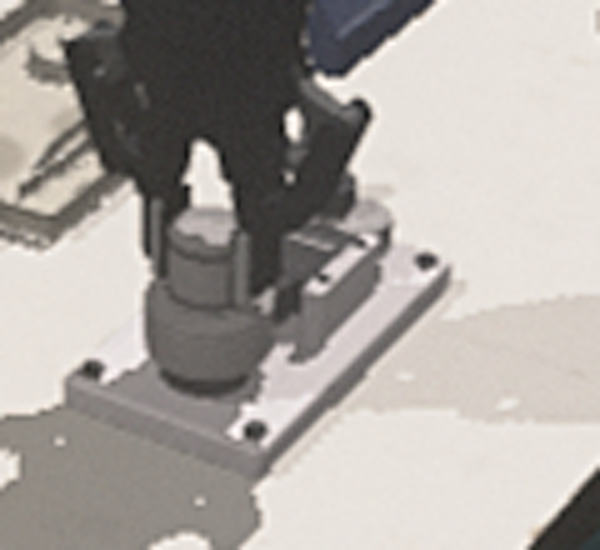

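The pin is inside the bore with no side force, so I'll press down.

Request:
{"fn": "move_arm", "kwargs": {"plan": [[0,0,-3,0,0,0,0.3],[0,0,-6,0,0,0,0.3],[0,0,-8,0,0,0,0.3],[0,0,-10,0,0,0,0.3],[0,0,-12,0,0,0,0.3],[0,0,-13,0,0,0,0.3],[0,0,-13,0,0,0,0.3]], "grip_force": 110}}

```text
t: 14.1
ee_pos: [0.5006, -0.0633, 0.0706]
ee_rot: [-0.497, -0.497, -0.502, 0.504]
contact_force: [-4.9, 0.2, 7.8]
finger_gap: 0.0335
```

Request:
{"fn": "move_arm", "kwargs": {"plan": [[-1,0,-1,0,0,0,0.3],[-1,0,-2,0,0,0,0.3],[-1,0,-3,0,0,0,0.3],[-1,0,-4,0,0,0,0.3],[-1,0,-4,0,0,0,0.3],[-1,0,-4,0,0,0,0.3]]}}

```text
t: 14.7
ee_pos: [0.5005, -0.0632, 0.069]
ee_rot: [-0.498, -0.496, -0.502, 0.504]
contact_force: [-5.8, 1.5, 15.1]
finger_gap: 0.0337
```

```bash
python3 st.py 12 wrist scene; python3 - <<'E'
from h import *
i=cv2.imread('pics/scene12.png'); cv2.imwrite('pics/s12c.png',cv2.resize(i[150:260,310:430],None,fx=5,fy=5,interpolation=cv2.INTER_CUBIC))
E
```

```text
14.7 [ 0.50048992 -0.06324119  0.06898275] 0.03368315589695568 [-5.81626883  1.47099674 15.06422394]
-0.06121162393059655 [ 0.59  0.46 -0.63  2.04  0.39  0.78 -0.28]
0.10576959307426725 90.81804240070421
```

View pics/s12c.png

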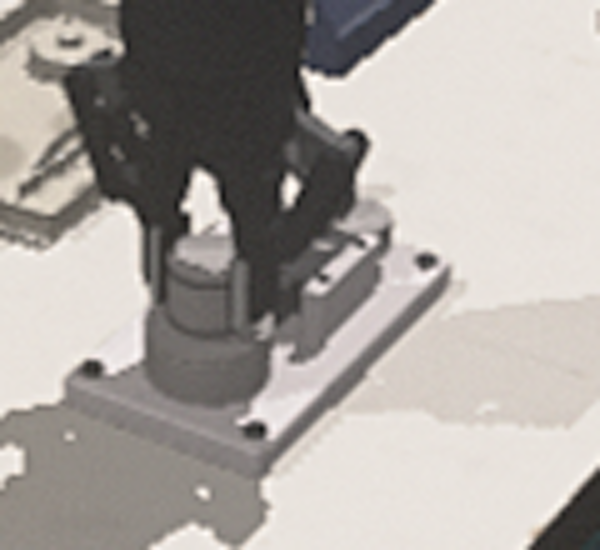

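View pics/wrist12.png

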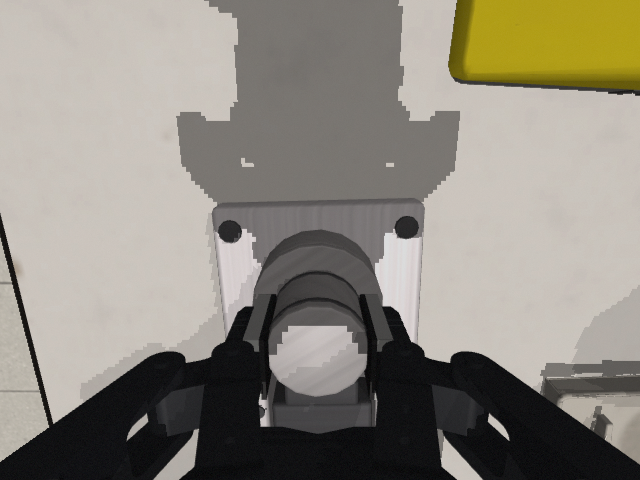

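Request:
{"fn": "move_arm", "kwargs": {"plan": [[-1,0,-1,0,0,0,0.3],[-2,0,-3,0,0,0,0.3],[-2,0,-5,0,0,0,0.3],[-2,0,-5,0,0,0,0.3],[-2,0,-5,0,0,0,0.3]]}}

```text
t: 15.3
ee_pos: [0.5004, -0.0632, 0.0688]
ee_rot: [-0.499, -0.496, -0.501, 0.505]
contact_force: [-12.0, -1.0, 31.3]
finger_gap: 0.0336
```

```bash
python3 st.py 13
```

```text
15.3 [ 0.50037463 -0.06318519  0.06883727] 0.03360865446766087 [-11.96230535  -0.95677852  31.2978985 ]
-0.04961824296363736 [ 0.59  0.45 -0.63  2.04  0.39  0.77 -0.28]
0.10582729106117957 90.88002260612824
```

Request:
{"fn": "move_arm", "kwargs": {"plan": [[0,0,-4,0,0,0,0.3],[0,0,-3.5,0,0,0,0.3],[0,0,-3.5,0,0,0,0.3],[0,0,-3.5,0,0,0,0.3],[0,0,-3.5,0,0,0,0.3]]}}

```text
t: 15.8
ee_pos: [0.5005, -0.0631, 0.0689]
ee_rot: [-0.499, -0.495, -0.5, 0.506]
contact_force: [-11.1, -0.6, 25.8]
finger_gap: 0.0335
```

```bash
python3 st.py 14 scene top; python3 - <<'E'
from h import *
i=cv2.imread('pics/scene14.png'); j=cv2.imread('pics/top14.png')
a=cv2.resize(i[170:250,320:420],None,fx=7,fy=7,interpolation=cv2.INTER_CUBIC);cv2.imwrite('pics/s14c.png',a)
E
```

```text
15.8 [ 0.50052406 -0.06307922  0.06890783] 0.033456593346377385 [-11.09784233  -0.57724823  25.75142217]
-0.05101364332490121 [ 0.59  0.45 -0.63  2.04  0.39  0.78 -0.29]
0.10593105917219951 90.79833173001262
```

View pics/s14c.png

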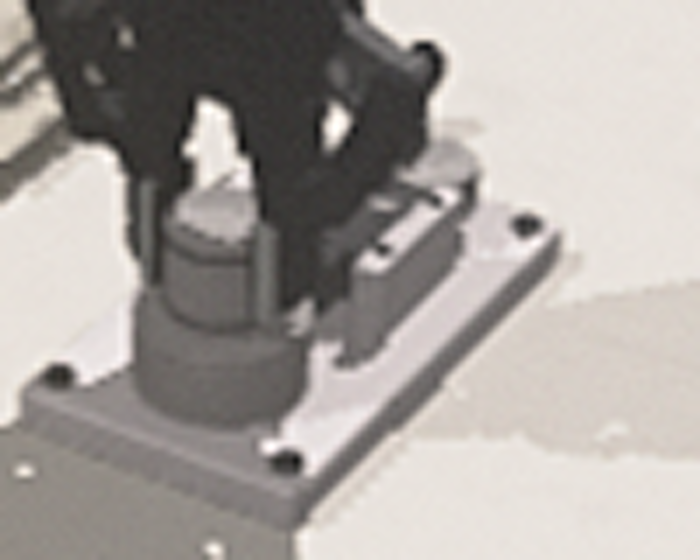

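View pics/top14.png

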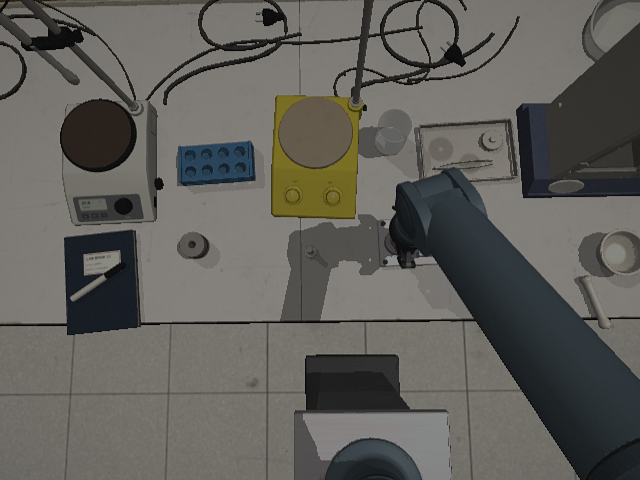

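Request:
{"fn": "move_arm", "kwargs": {"plan": [[-1,0,-2,0.005,0,0,0.3],[-2,0,-2,0.01,0,0,0.3],[-3,0,-2.5,0.01,0,0,0.3],[-3,0,-3,0.01,0,0,0.3],[-3,0,-3,0.01,0,0,0.3],[-3,0,-3,0.01,0,0,0.3]]}}

```text
t: 16.5
ee_pos: [0.5002, -0.0633, 0.0689]
ee_rot: [-0.498, -0.498, -0.501, 0.503]
contact_force: [-4.4, -0.5, 14.8]
finger_gap: 0.0334
```

```bash
python3 st.py 15
```

```text
16.5 [ 0.50022686 -0.06326336  0.06889162] 0.03344400316497341 [-4.39382962 -0.47657658 14.84669105]
-0.053566952671329326 [ 0.6   0.45 -0.63  2.04  0.39  0.77 -0.28]
0.10575150317142679 90.96072759330673
```

Request:
{"fn": "move_arm", "kwargs": {"plan": [[-3,0,-4,0,0,0,0.3],[-3,0,-4,0,0,0,0.3],[-3,0,-4,0,0,0,0.3],[-3,0,-4,0,0,0,0.3],[-3,0,-4,0,0,0,0.3],[-3,0,-4,0,0,0,0.3],[-3,0,-4,0,0,0,0.3],[-3,0,-4,0,0,0,0.3]]}}

```text
t: 17.3
ee_pos: [0.5, -0.0632, 0.0688]
ee_rot: [-0.5, -0.498, -0.5, 0.502]
contact_force: [-6.5, -0.3, 20.8]
finger_gap: 0.0333
```

```bash
python3 st.py 16 wrist scene; python3 - <<'E'
from h import *
print(R.from_quat(np.load('st16.npy')[[4,5,6,3]]).as_matrix()[:,0])
i=cv2.imread('pics/scene16.png');w=cv2.imread('pics/wrist16.png')
a=cv2.resize(i[150:250,320:420],(400,400),interpolation=cv2.INTER_CUBIC)
cv2.imwrite('pics/c16.png',np.hstack([a,cv2.resize(w[120:480,140:500],(400,400))]))
E
```

```text
17.3 [ 0.50003503 -0.06321904  0.06875942] 0.03329987706325762 [-6.52753096 -0.3043515  20.79928466]
-0.054387744786878536 [ 0.59  0.45 -0.63  2.05  0.39  0.76 -0.28]
0.10579920690479692 91.06419400541247
[-0.00382676 -0.00466506 -0.9999818 ]
```

View pics/c16.png

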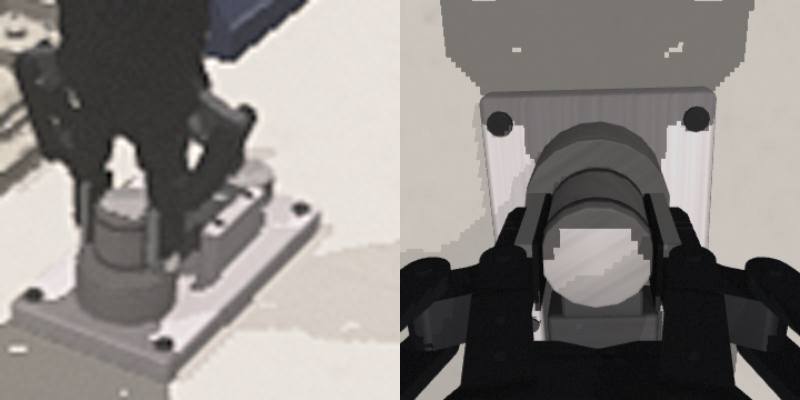

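Request:
{"fn": "move_arm", "kwargs": {"plan": [[-2,0,-4,0.005,0.006,0,0.3],[-2,0,-4,0.005,0.006,0,0.3],[-2,0,-4,0.005,0.006,0,0.3],[-2,0,-4,0.005,0.006,0,0.3],[-2,0,-4,0.005,0.006,0,0.3],[-2,0,-4,0.005,0.006,0,0.3]]}}

```text
t: 18.0
ee_pos: [0.5002, -0.0633, 0.0688]
ee_rot: [-0.499, -0.498, -0.501, 0.503]
contact_force: [-8.9, 0.7, 23.0]
finger_gap: 0.0333
```

```bash
python3 st.py 17; python3 - <<'E'
from h import *
print(R.from_quat(np.load('st17.npy')[[4,5,6,3]]).as_matrix()[:,0])
E
```

```text
18.0 [ 0.50022081 -0.06327466  0.06883212] 0.03328207734051215 [-8.86304841  0.74968215 23.04063144]
-0.055543177362404925 [ 0.6   0.45 -0.63  2.04  0.39  0.77 -0.28]
0.1057403142689085 90.96410510698283
[-0.00724994 -0.00268547 -0.99997011]
```

```bash
python3 -c "
from workcell import manip
print(manip.finish_job()); s=manip.read_state(); print(s['t'],s['ee_pos'],s['contact_force'],s['finger_gap'])"
```

```text
the job is handed in; nothing more can be done
None
the job is handed in; nothing more can be done
```

I swung the cam lever to its free end, seated the die head over the pin and pressed it flush. I handed the job in at about 18 s, still gripping the head at 110 N and pushing it down with about 23 N.

**Lever:** At the end the pushing force rose to about 13.5 N with no further movement, with the lever about 60° to the +x side. After letting go, the wrist picture showed it still there and the jaw drawn back. I didn't check its angle again after seating the head, but it looked unmoved in the later scene pictures.

**Seating:** The head went over the pin with no noticeable side force. Tool height levelled off at 68.8–69.0 mm, against 68.7 mm expected for flush, while the push ranged from 15 to 31 N. No ejector ring was visible under the flange.

**Remaining disagreements:**
- A sideways force of about 9 N along -x remained while pressing. I take it to be friction on the plate, but did not confirm that.
- The tool tilt differed by 0.2–0.3° from its tilt at the grasp.

**Bystanders:** I never touched the die body or the plunger; the last top view showed both standing in place.

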